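# Fetch the rook from the roll-top piece box into its fitted tray

## Robot

A 6-joint arm with a two-finger parallel gripper is mounted at the origin on the work surface. World frame = base frame: x ahead of the robot, y to its left, z up, the work surface at z = 0. Lengths are in mm, angles in rad, forces in N, time in s.
With the tool pointing down it reaches from about 400 to 925 mm from the base axis. Payload 12.5 kg.
Tool frame: the origin (TCP) lies where the fingers leave the gripper's body, on its centre line; the fingertips stand 78 mm ahead of it and the grasp point (between the pads) lies 59 mm ahead of it; z points along the fingers, y is the direction in which the jaws open and shut (so a half turn about z gives the same grasp; the last joint's range is limited). The gripper opens to 95 mm and grips with 3 to 60 N. Pads are 20 mm wide; open, the fingers measure 119 mm over their backs; the gripper's body (75 mm by 180 mm) begins 59 mm behind the grasp point.
Start: joints at [-1.391, 0.491, 1.559, -0, 1.092, -0.106], TCP at [176.225, -599.652, 292.261] pointing down, gripper open.
Joint ranges: [-3.1, 3.1], [-0.84, 2.19], [0.05, 2.79], [-1.13, 4.28], [0.06, 2.93], [-2.69, 2.69]. Speed limits (rad/s): [2.22, 2.22, 2.79, 3.14, 3.14, 3.14].

## Interface

Orientations are given as [roll, pitch, yaw] about the fixed x, y, z axes, in that order (R = Rz(yaw) Ry(pitch) Rx(roll)).
In Python, from cell import env, viewer, ticket, search_frame gives the robot as it stands.
- The arm moves only by the shell command python3 -m inch 'ROWS'. ROWS is a JSON object of lists of equal length, an entry for each row: "hand": the opening, from 0 (shut) to 1 (fully open); "delta_pos": the shift along the tool's x, y, z in cm, a list of three; "turn": the turn about the tool's z in rad. A call has 1 to 20 rows; each row shifts and turns the commanded pose from where the row before left it, along the tool's axes as they then stand; what a row does not reach is not made up. A row lasts 1/10 s, in which the tool goes at most 50 mm and 8.59 degrees, less where a joint would pass 70% of its speed; a pose out of reach is approached as far as the arm can. A call is refused whole if a number of a shift passes 5 or a number of a turn 0.15, either way. A call with a gripper value outside its range is refused whole. The fingers move at their own pace and stop on an object; the grip force is fixed at half the most. Time passes only in rows, so rows that do not move let the fingers close. It gives the time, the measured TCP pose, the force and the opening at its end, in the units of the state.
- env.state(): the state, without advancing time (a new reading comes with each control period).
- viewer.read_camera(name): name is "scene" or "top"; returns (picture, depth): 384x512x3 uint8, blue, green, red; 384x512 float32, mm along the optical axis (not along the pixel's ray), 0 where there is no reading.
- viewer.get_calibration(name): a dict with "fx", "fy", "cx", "cy" (pixels), "T" (4x4, takes a point from camera to world coordinates). Camera axes: x right, y down, z forward; pixel columns grow to the right and rows downward; lengths in mm; the calibration is good to about 2 mm. A picture is of the moment at which its call begins. get_calibration takes no time and is no camera call.
- ticket.job_done(): hands the job in, once; it reports no verdict.
Trained networks look in the newest picture that a camera, given by its name, has taken for a name from the list of things; names that differ only in an ending like _2 or _b are one class to them, and where a whole thing is asked for, a point or a joint stands for the part that bears it (a point fixed in the world has none). Each returns a list of dicts, best first, with "p" (0 to 1); they miss things now and then, are a little off and sometimes report something else, mostly with a low value. They report only what shows in the picture. A call takes as long as a camera call.
- search_frame(camera, label): "centre" ([column, row] in pixels, amid what is visible of it).
The state is a dict: "t": time; "joints": joint angles; "qvel": joint speeds; "tau": joint torques, N m; "eef_pos": TCP position; "tcp_rot": TCP orientation; "ft_force": force on the tool from outside, world axes, zero at the start; "moment": the same for the moment, N m; "opening": opening from 0.0 (shut) to 1.0 (fully open).
Only numpy, scipy, OpenCV 4.12 (cv2) and the standard library are available. Lean on these libraries where they do the work, as an engineer would, in place of code of your own. Each camera call takes 0.05 s, during which the arm holds its last target.

## Task

Roll the top of the piece box right back, reach down into its deep well with the fingers narrow enough that they never knock hard against the walls, and lift out the rook lying at the bottom. Then lay the rook on its side in the tray's empty rook-shaped cavity, foot and crown each fully down in its own slot, and let go: set it down, do not drop it. Leave the top rolled back, and the other rook, the ashtray and the egg timer where they are.

Things in the scene. Friction and masses are not known exactly. Their poses are not given: they have to be found in the camera images.
- box: Fixed wooden roll-top piece box, 206 mm along its x, 160 mm along its y; origin at the centre of its underside, x from its front (deep well, robot's side) to its rear, z up. Side walls 76 mm high. From 8 mm behind the origin to its rear end a flat fixed deck, 84 mm high, covers the track into which the slatted top slides.
- well: The well part of the box (same origin and axes): 8 mm walls round one deep narrow well, 74 mm along box x, 144 mm along box y, flat floor 8 mm above the stool. Above that floor the side walls (box +y, -y) rise 68 mm, the front wall 62 mm, the back wall 60 mm. A gripper opened wide is too broad to go in: fingers that go down shut and part only near the bottom, along box y, have room.
- well_floor (a point): Centre of the well's floor: 58 mm before the box's origin (towards its front), 8 mm above the stool.
- rolltop (a joint): The slatted (tambour) top. It slides flat along the box's +x, away from the robot: 0 m = shut over the well, 0.088 m = right back. It may start up to 15 mm open, stays where it is left, and drags with about 1.5 N.
- pull_top (a point): Middle of the top edge of the pull bar on the slatted top, 90 mm above the stool: a wooden bar 90 mm long along box y, 10 mm thick along box x, standing 15 mm proud of the slats, its front face 5 mm behind the front edge of the top. It moves with the top.
- rook: The rook to fetch: cream plastic, round, 64 mm long, 50 g or so, lying on the well floor (axis 19 mm above it), crown roughly to box +x. Origin on its axis at mid shaft; x from foot to crown (it may roll about x). Foot: dia 38, from x -29.5 to -20.5 mm, then a taper to the shaft at -16. Shaft: dia 22, to x 15.5. It flares to the crown: dia 36, x 18.5 to 34.5, battlements at its end.
- rook_foot (a point): Centre of the rook's foot face (29.5 mm behind its origin).
- rook_crown (a point): Centre of the rook's crown end (34.5 mm before its origin).
- tray: Fixed wood tray, grey felt in its cuts, 94 mm (x) by 184 mm (y), 17 mm high, origin under centre. Three cavities for pieces lying along x, crown to +x: rook, pawn (smaller, middle, empty), rook. A finger trough (x -18.5 to 15.5 mm, floor 9.5 mm up) runs along y under the shafts. Each rook cavity: foot slot x -31.5 to -18.5, 38 mm wide; crown slot x 15.5 to 36.5, 36 mm wide; floors 6 mm up.
- free_cavity (a point): Where the rook's origin lies when it rests in the empty rook cavity: 60 mm to the -y side of the tray's middle, 25 mm above the stool. Axes as the tray; the rook's x then points along the tray's +x.
- rook_home: The other rook, identical, already lying in the tray's rook cavity 60 mm to the +y side of the tray's middle. To be left alone.
- ashtray: Small empty round glass ashtray, 88 mm diameter, 32 mm high, origin at the centre of its underside. Loose, to be left alone.
- timer: Orange egg-shaped twist-dial kitchen timer, 62 mm diameter, 77 mm high, origin at the centre of its underside. Loose, to be left alone.

How it is judged (in metres and radians):
On the way, in this order (a step that is already met when the one before it is completed fails the run):
1. the slatted top is rolled right back (at least 75 of its 88 mm) (value of joint rolltop above 0.075 m), for 0.2 s.
2. the rook is lifted clear out of the well (its axis more than 105 mm above the stool) (height (world z) of rook above 0.105 m), for 0.1 s.
At the end, for the whole second after the job is handed in: Rook at rest, let go, in the empty rook cavity: within 6 mm in plan of the seated point, foot and crown at most 3.5 mm above it, crown to the crown slot, within 8 deg of the tray's x. Top over 70 mm open. Ashtray, timer moved under 20 mm, other rook under 8 mm (horizontal distance between rook and free_cavity below 0.006 m and z of each of rook_foot, rook_crown in the frame of free_cavity below 0.0035 m and x of rook_crown in the frame of free_cavity above 0.025 m and angle between the x axis of rook and the x axis of tray, either way round below 0.14 rad and linear speed of rook below 0.02 m/s and value of joint rolltop above 0.07 m and distance of rook_home from where it was at the start of the episode below 0.008 m and distance of each of ashtray, timer from where it was at the start of the episode below 0.02 m); the robot touches nothing.
It fails at once if the gripper knocks or jams against the walls of the well with more than 20 N (contact force between any of the fingers, the arm and well above 20 N).
It fails at once if the rook is dropped: it moves faster than 0.45 m/s with no finger on it (linear speed of rook above 0.45 m/s and contact force between the fingers and rook below 0.05 N).
It fails at once if the ashtray or timer is pushed more than 30 mm (distance of any of ashtray, timer from where it was at the start of the episode above 0.03 m).
It fails at once if the other rook is knocked out of its cavity (distance of rook_home from where it was at the start of the episode above 0.02 m).
It also fails if it takes over 54 s, if anything falls off the work surface, if the arm or the gripper's body presses on something with over 40 N, if the wrist force passes 120 N, or if a joint passes its speed limit or range.

## Working session

There is one attempt and no reset: what is moved stays moved. The work goes in short steps, Python scripts to look and compute and a shell command to move; the robot and the scene stay as the last step left them, time stands still between calls to the robot, and variables do not carry over. Pictures are saved under pics/ and viewed, and the job is handed in when it is done.

```bash
mkdir -p pics; ls
cat > h.py <<'E'
import numpy as np, cv2
from cell import env, viewer, ticket, search_frame
def cam(name,fn=None):
    p,d=viewer.read_camera(name)
    if fn: cv2.imwrite('pics/'+fn,p)
    return p,d
def pix2w(name,u,v,z):
    c=viewer.get_calibration(name)
    return np.array((c['T']@np.array([(u-c['cx'])/c['fx']*z,(v-c['cy'])/c['fy']*z,z,1]))[:3])
def cloud(name,d):
    c=viewer.get_calibration(name); v,u=np.mgrid[:d.shape[0],:d.shape[1]]
    P=np.stack([(u-c['cx'])/c['fx']*d,(v-c['cy'])/c['fy']*d,d,np.ones_like(d)],-1)
    W=(P@np.array(c['T']).T)[...,:3]; W[d==0]=np.nan; return W
E
python3 - <<'E'
from h import *
np.set_printoptions(precision=3,suppress=True)
for n in('scene','top'):
    p,d=cam(n,n+'0.png'); np.save(n+'0.npy',d)
    c=viewer.get_calibration(n); print(n,c['fx'],np.array(c['T']))
    W=cloud(n,d)
    for l in('box','tray','rook','ashtray','timer','rolltop','pull_top'):
        for r in search_frame(n,l)[:3]:
            u,v=[int(round(x)) for x in r['centre']]; print(l,round(r['p'],2),u,v,W[v,u])
print(env.state())
E
```

```text
pics
scene 486.02718199369684 [[  -0.104    0.651   -0.752 1304.406]
 [   0.995    0.059   -0.086  106.347]
 [  -0.011   -0.757   -0.653  735.453]
 [   0.       0.       0.       1.   ]]
tray 0.72 327 214 [537.619 157.627  11.316]
ashtray 0.71 262 184 [449.212   7.71   10.057]
timer 0.9 250 261 [726.816  15.59   60.732]
rolltop 0.89 176 177 [ 519.911 -169.995   75.522]
rolltop 0.49 262 182 [441.958   6.947   9.998]
pull_top 0.64 171 175 [ 515.556 -181.918   76.666]
top 452.6046677198963 [[ -0.01   -0.982   0.188 427.546]
 [ -1.      0.007  -0.015  23.048]
 [  0.013  -0.188  -0.982 848.163]
 [  0.      0.      0.      1.   ]]
box 0.88 359 198 [ 553.788 -164.599   75.419]
box 0.35 363 216 [ 522.438 -170.083   74.543]
tray 0.72 363 247 [ 470.818 -173.69    48.214]
tray 0.66 176 221 [524.101 162.332   8.738]
rook 0.58 357 249 [ 467.52  -163.35    46.352]
ashtray 0.64 255 254 [461.94   16.218  11.513]
timer 0.81 251 123 [690.813  21.804  75.946]
rolltop 0.9 364 218 [ 518.712 -171.097   76.64 ]
rolltop 0.54 357 247 [ 471.248 -164.519   42.101]
rolltop 0.31 358 199 [ 552.131 -162.897   74.881]
pull_top 0.88 362 219 [ 517.123 -167.784   75.719]
pull_top 0.33 358 249 [ 467.512 -165.16    46.173]
{'t': 0.8, 'joints': array([-1.391,  0.491,  1.559, -0.   ,  1.092, -0.106]), 'qvel': array([-0.   ,  0.001, -0.   ,  0.002,  0.   , -0.   ]), 'tau': array([ -0.002, -61.243, -25.842,   0.069,   0.045,  -0.   ]), 'eef_pos': array([ 176.2 , -599.66,  292.28]), 'tcp_rot': array([3.141, 0.   , 0.286]), 'ft_force': array([-0.682, -0.762,  0.795]), 'moment': array([ 0.05 ,  0.01 , -0.016]), 'opening': 0.9993180290319909}
```

View pics/scene0.png

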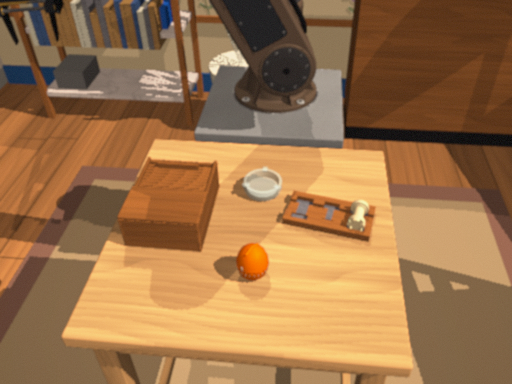

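View pics/top0.png

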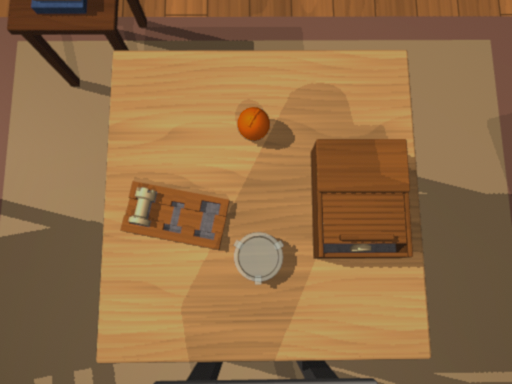

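The top view shows the box at the right with its well end towards the robot and the top slightly open (pull bar about 365,238). The tray is at the left (175,215), its free rook cavity near (208,218). The ashtray is at (259,257) and the timer at (253,124). Next I fit the geometry.

Run:
```python
from h import *
np.set_printoptions(precision=2,suppress=True)
for n in('scene','top'):
    d=np.load(n+'0.npy'); W=cloud(n,d); X,Y,Z=W[...,0],W[...,1],W[...,2]
    m=(X>300)&(X<800)&(Y>-350)&(Y<350)&(Z<30)
    t=m&(np.abs(Z)<15)&(X<420)
    print(n,'table z',np.nanmedian(Z[t]), np.nanmedian(Z[m&(X>740)]))
    b=(X>380)&(X<750)&(Y>-330)&(Y<-30)&(Z>60)
    print('box n',b.sum()); h,e=np.histogram(Z[b],bins=np.arange(60,100,2)); print(dict(zip(e[:-1],h)))
    r=cv2.minAreaRect(np.stack([X[b],Y[b]],-1).astype(np.float32)); print('box rect',r)
    k=(X>380)&(X<750)&(Y>80)&(Y<330)&(Z>8)
    h,e=np.histogram(Z[k],bins=np.arange(6,60,2)); print(dict(zip(e[:-1],h)))
    r=cv2.minAreaRect(np.stack([X[k],Y[k]],-1).astype(np.float32)); print('tray rect',r)
p=cv2.imread('pics/top0.png'); 
a=cv2.resize(p[130:270,300:425],None,fx=4,fy=4,interpolation=cv2.INTER_CUBIC); b=cv2.resize(p[170:260,110:240],None,fx=5,fy=5,interpolation=cv2.INTER_CUBIC)
cv2.imwrite('pics/a1.png',a);cv2.imwrite('pics/b1.png',b)
```

```text
scene table z 0.9036476987687365 0.877213211792764
box n 5451
{np.int64(60): np.int64(74), np.int64(62): np.int64(84), np.int64(64): np.int64(97), np.int64(66): np.int64(90), np.int64(68): np.int64(103), np.int64(70): np.int64(122), np.int64(72): np.int64(222), np.int64(74): np.int64(803), np.int64(76): np.int64(799), np.int64(78): np.int64(146), np.int64(80): np.int64(108), np.int64(82): np.int64(604), np.int64(84): np.int64(1576), np.int64(86): np.int64(463), np.int64(88): np.int64(63), np.int64(90): np.int64(76), np.int64(92): np.int64(21), np.int64(94): np.int64(0), np.int64(96): np.int64(0)}
box rect ((559.0338134765625, -173.04592895507812), (161.36085510253906, 210.0501708984375), 89.5808334350586)
{np.int64(6): np.int64(0), np.int64(8): np.int64(363), np.int64(10): np.int64(422), np.int64(12): np.int64(183), np.int64(14): np.int64(201), np.int64(16): np.int64(564), np.int64(18): np.int64(432), np.int64(20): np.int64(64), np.int64(22): np.int64(12), np.int64(24): np.int64(15), np.int64(26): np.int64(20), np.int64(28): np.int64(23), np.int64(30): np.int64(31), np.int64(32): np.
[... 1306 characters left out ...]
), np.int64(16): np.int64(914), np.int64(18): np.int64(930), np.int64(20): np.int64(187), np.int64(22): np.int64(11), np.int64(24): np.int64(12), np.int64(26): np.int64(17), np.int64(28): np.int64(26), np.int64(30): np.int64(37), np.int64(32): np.int64(73), np.int64(34): np.int64(116), np.int64(36): np.int64(73), np.int64(38): np.int64(51), np.int64(40): np.int64(61), np.int64(42): np.int64(66), np.int64(44): np.int64(18), np.int64(46): np.int64(8), np.int64(48): np.int64(0), np.int64(50): np.int64(0), np.int64(52): np.int64(0), np.int64(54): np.int64(0), np.int64(56): np.int64(0)}
tray rect ((535.2105102539062, 163.80364990234375), (184.54612731933594, 94.20100402832031), 78.51251220703125)
```

```bash
echo
```

```text
(no output)
```

View pics/a1.png

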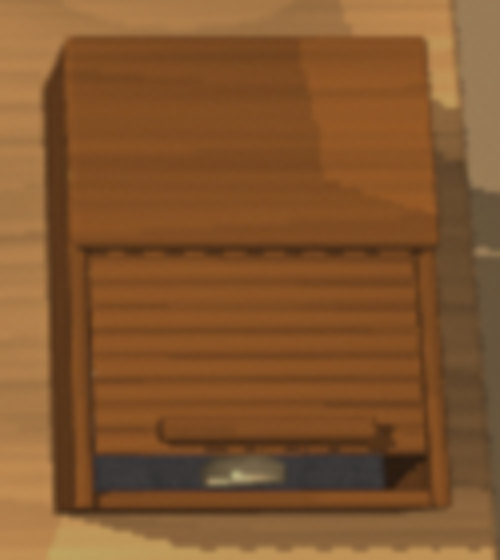

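View pics/b1.png

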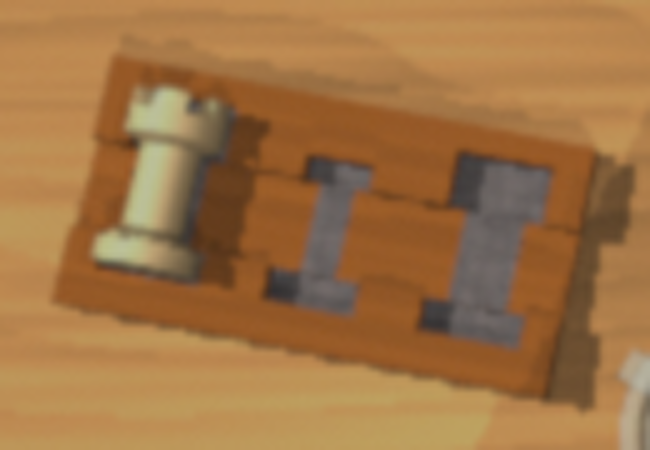

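Run:
```python
from h import *
np.set_printoptions(precision=2,suppress=True)
for n in('scene','top'):
    d=np.load(n+'0.npy'); W=cloud(n,d); X,Y,Z=W[...,0],W[...,1],W[...,2]
    k=(X>430)&(X<540)&(Y>-260)&(Y<-90)&(Z>86.5)
    print(n,k.sum(),np.nanpercentile(X[k],[2,20,50,80,98]),np.nanpercentile(Y[k],[2,50,98]),np.median(Z[k]))
    # tray edges at Z 15..21
    k=(X>380)&(X<750)&(Y>80)&(Y<330)&(Z>15)&(Z<21)
    print(cv2.minAreaRect(np.stack([X[k],Y[k]],-1).astype(np.float32)))
    k=(X>380)&(X<750)&(Y>-330)&(Y<-30)&(Z>82)&(Z<87)
    print('deck',cv2.minAreaRect(np.stack([X[k],Y[k]],-1).astype(np.float32)))
```

```text
scene 166 [482.98 486.51 489.75 492.71 494.65] [-214.47 -170.42 -128.36] 90.37878316396518
((537.5523681640625, 161.66770935058594), (183.34039306640625, 99.55335998535156), 78.38078308105469)
deck ((574.6632690429688, -173.16140747070312), (159.98834228515625, 175.89114379882812), 89.84065246582031)
top 319 [481.44 483.16 485.63 488.61 490.41] [-212.97 -169.4  -127.08] 90.81828775303711
((535.2286987304688, 163.89315795898438), (184.36346435546875, 94.20100402832031), 78.51251220703125)
deck ((569.3758544921875, -171.1684112548828), (160.18121337890625, 177.3837127685547), 89.69926452636719)
```

```bash
python3 -m inch '{"hand":[0,0,0,0,0,0,0,0,0,0,0,0,0,0,0,0],"turn":[0.143,0.143,0,0,0,0,0,0,0,0,0,0,0,0,0,0],"delta_pos":[[0,0,0],[0,0,0],[2,-3,0],[2,-3.3,0],[2,-3.3,0],[2,-3.3,0],[2,-3.3,0],[2,-3.3,0],[2,-3.3,0],[2,-3.3,0],[2,-3.3,0],[2,-3.3,0],[2,-3.3,0],[2,-3.3,0],[2,-3.3,0],[0,0,0]]}'
```

```text
t: 2.4
eef_pos: [437.7, -170.8, 292.4]
tcp_rot: [-3.141, -0.001, 0.004]
ft_force: [-0.2, -0.0, -0.8]
opening: 0.002
```

```bash
python3 -m inch '{"hand":[0,0,0,0,0,0,0,0],"turn":[0,0,0,0,0,0,0,0],"delta_pos":[[0,0,2.5],[0,0,2.5],[0,0,2.5],[0,0,2.5],[0,0,2],[0,0,1.2],[1.5,0,0],[0,0,0]]}'
python3 - <<'E'
from h import *
p,d=cam('scene','s1.png')
cv2.imwrite('pics/s1c.png',cv2.resize(p[80:260,90:290],None,fx=3,fy=3,interpolation=cv2.INTER_CUBIC))
print(env.state()['eef_pos'])
E
```

```text
t: 3.2
eef_pos: [452.2, -174.5, 160.0]
tcp_rot: [3.141, -0.001, -0.0]
ft_force: [0.5, -0.2, 0.3]
opening: 0.005
[ 451.43076626 -174.17988429  160.14905911]
```

View pics/s1c.png

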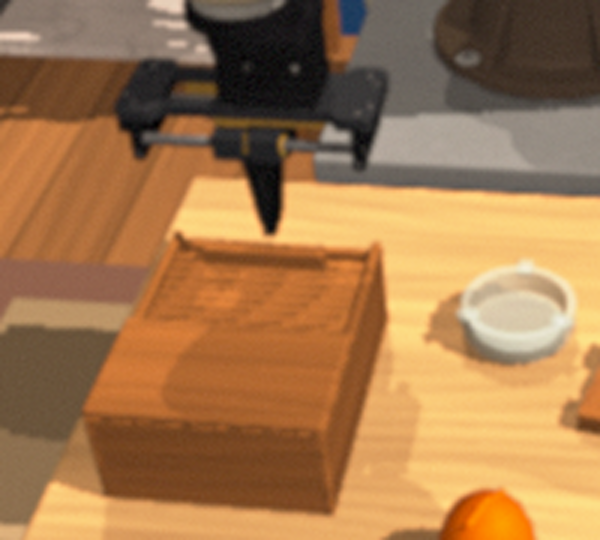

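```bash
python3 -m inch '{"hand":[0,0,0,0,0,0,0,0,0,0,0],"turn":[0,0,0,0,0,0,0,0,0,0,0],"delta_pos":[[1,0,0],[1,0,0],[0.8,0,0],[0.8,0,0],[0.8,0,0],[0.8,0,0],[0.8,0,0],[0.8,0,0],[0.8,0,0],[0.4,0,0],[0,0,0]]}'
python3 - <<'E'
from h import *
p,d=cam('scene','s2.png')
cv2.imwrite('pics/s2c.png',cv2.resize(p[80:260,90:290],None,fx=3,fy=3,interpolation=cv2.INTER_CUBIC))
E
```

```text
t: 4.35
eef_pos: [531.9, -173.7, 160.1]
tcp_rot: [3.141, -0.0, -0.0]
ft_force: [0.3, 0.4, -0.5]
opening: 0.004
```

View pics/s2c.png

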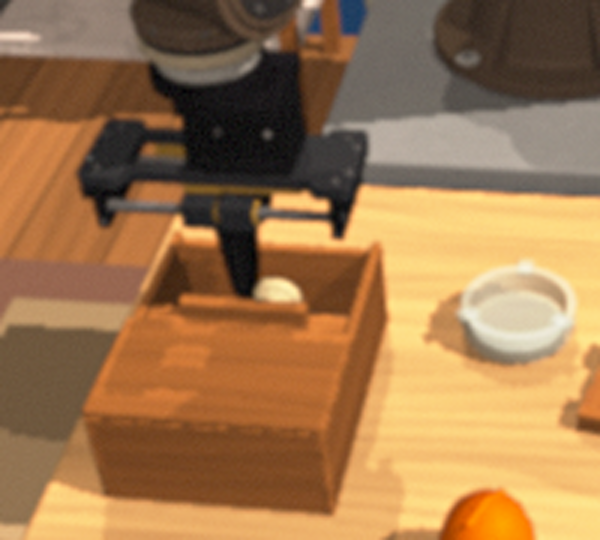

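The bar moves with the fingers and the rook's crown now shows at about (277,290) in the crop. I push the rest in small rows.

```bash
python3 -m inch '{"hand":[0,0,0,0],"turn":[0,0,0,0],"delta_pos":[[0.4,0,0],[0.4,0,0],[0.3,0,0],[0,0,0]]}'
python3 -m inch '{"hand":[0,0,0],"turn":[0,0,0],"delta_pos":[[0.3,0,0],[0.3,0,0],[0,0,0]]}'
```

```text
t: 4.8
eef_pos: [542.7, -173.7, 160.2]
tcp_rot: [3.141, -0.0, -0.0]
ft_force: [-0.6, -0.1, -0.5]
opening: 0.005
t: 5.1
eef_pos: [544.9, -173.7, 160.0]
tcp_rot: [-3.14, 0.01, 0.001]
ft_force: [-23.2, -4.5, 13.9]
opening: 0.006
```

```bash
python3 -m inch '{"hand":[0,0,0,0,0,0,0,0,0,0,0,0],"turn":[0,0,0,0,0,0,0,0,0,0,0,0],"delta_pos":[[-1,0,0],[-1,0,-2],[0,0,-4],[0,0,-4],[0,-4,0],[0,-4,0],[0,-4,0],[0,-4,0],[0,-4,0],[0,-3,0],[0,0,0],[0,0,0]]}'
python3 - <<'E'
from h import *
np.set_printoptions(precision=2,suppress=True)
for n in('scene','top'):
    p,d=cam(n,n+'3.png'); np.save(n+'3.npy',d); W=cloud(n,d)
    for l in('rook','rook_crown','rook_foot','pull_top','well'):
        for r in search_frame(n,l)[:2]:
            u,v=[int(round(x)) for x in r['centre']]; print(n,l,round(r['p'],2),u,v,W[v,u])
p=cv2.imread('pics/top3.png')
cv2.imwrite('pics/a3.png',cv2.resize(p[130:270,300:425],None,fx=4,fy=4,interpolation=cv2.INTER_CUBIC))
E
```

```text
t: 6.3
eef_pos: [528.5, 56.7, 260.4]
tcp_rot: [3.141, -0.001, 0.001]
ft_force: [-0.3, -0.3, -0.6]
opening: 0.004
scene rook 0.49 180 181 [ 487.82 -173.54   37.47]
scene rook_crown 0.38 326 216 [543.49 155.56  10.79]
scene rook_foot 0.71 182 180 [ 482.69 -170.28   36.4 ]
scene pull_top 0.59 158 185 [ 565.17 -195.2    89.21]
scene well 0.72 169 184 [ 562.82 -172.21   91.69]
scene well 0.57 198 177 [ 461.48 -138.5    30.21]
top rook 0.98 358 234 [ 494.66 -168.72   36.91]
top rook_crown 0.97 356 232 [ 498.63 -166.25   32.83]
top rook_crown 0.63 360 198 [ 553.52 -165.96   76.96]
top rook_foot 0.57 361 231 [ 499.81 -173.93   38.88]
top pull_top 0.88 362 197 [ 554.2  -167.95   83.31]
top well 0.77 351 229 [ 506.04 -161.98   12.44]
```

View pics/a3.png

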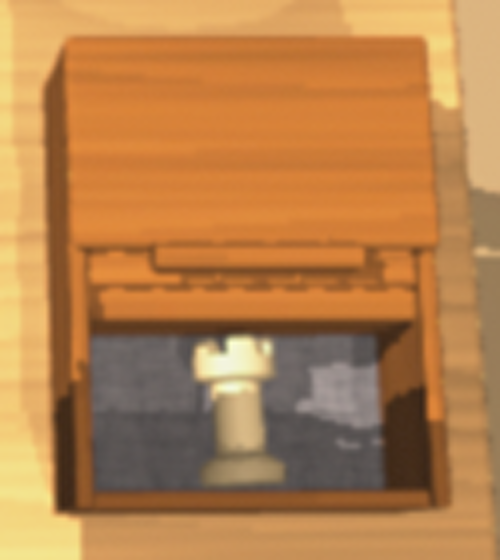

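View pics/top3.png

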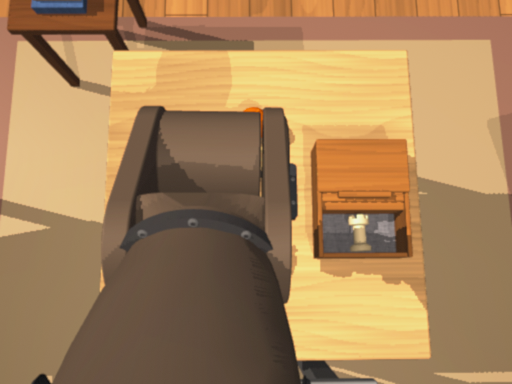

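```bash
cat > fit.py <<'E'
from h import *
from scipy.optimize import least_squares
prof=np.array([[-29.5,19],[-20.5,19],[-16,11],[15.5,11],[18.5,18],[34.5,18]])
def fit(P,x0,z0,free_z=True):
    def res(q):
        c,s=np.cos(q[2]),np.sin(q[2]); dx,dy=P[:,0]-q[0],P[:,1]-q[1]
        a=c*dx+s*dy; b=-s*dx+c*dy; h=P[:,2]-(q[3] if free_z else z0)
        rr=np.hypot(b,h); R=np.interp(a,prof[:,0],prof[:,1])
        out=np.maximum(0,np.maximum(a-34.5,-29.5-a))
        return np.hypot(rr-R,out)*np.sign(rr-R)
    r=least_squares(res,[*x0,z0],loss='soft_l1',f_scale=1.5)
    return r.x,np.sqrt(np.mean(r.fun**2))
E
python3 - <<'E'
from fit import *
np.set_printoptions(precision=3,suppress=True)
for n in('top','scene'):
    W=cloud(n,np.load(n+'3.npy')).reshape(-1,3)
    k=(W[:,0]>463)&(W[:,0]<534)&(W[:,1]>-225)&(W[:,1]<-115)&(W[:,2]>20)&(W[:,2]<52)
    P=W[k]
    if n=='scene': P=P[np.abs(P[:,1]+172)<26]
    print(n,k.sum(),P.min(0),P.max(0))
    if n=='top':
        for x0 in ([495,-170,0],[498,-170,0.1],[498,-170,-.1]): print(fit(P,x0,27))
    # local mean y per x
    for a in range(465,535,8):
        q=P[(P[:,0]>=a)&(P[:,0]<a+8)]
        if len(q): print(a,len(q),q[:,1].min(),q[:,1].max(),q[:,2].max())
E
```

```text
top 570 [ 465.069 -189.752   20.238] [ 529.219 -153.81    48.596]
(array([ 494.952, -172.728,    0.031,   26.886]), np.float64(1.4248993124692944))
(array([ 494.952, -172.728,    0.031,   26.886]), np.float64(1.4248992874899409))
(array([ 494.952, -172.728,    0.031,   26.886]), np.float64(1.424899314096334))
465 104 -188.92705582304347 -154.46896453887427 48.59615043522638
473 64 -189.75169968502954 -154.6410608475424 46.84386127707512
481 49 -182.07287280102727 -162.07257846309577 41.83727351103721
489 63 -182.78919254585912 -161.58027905363375 41.71386358578627
497 49 -180.82995110244622 -161.22300091385287 40.27121036680717
505 70 -184.60901920860556 -156.63889175226163 42.293887562615396
513 94 -189.33077172743265 -153.86245702896016 46.85465758624741
521 72 -186.89406222902886 -153.81017252800316 48.262471736821
529 5 -183.60737054225152 -157.84163764819206 36.95700102520016
scene 262 [ 463.024 -196.796   21.589] [ 494.684 -147.321   51.273]
465 31 -191.72254538961096 -149.63945046432178 46.3732425166487
473 86 -193.45757213541987 -156.5735854880317 47.51519447648411
481 23 -184.27407128530564 -164.1979382388663 41.73602461288715
489 13 -180.12163328420604 -164.1967503598459 39.06297787895414
```

The fit puts the rook at about (495,-172.5), yaw 0.03, axis z 27, which matches the expected height. Now I move above it with the fingers about 38 mm apart.

```bash
python3 -m inch '{"hand":[0,0,0,0,0.2,0.4,0.4,0.4,0.4,0.4,0.4],"turn":[-0.03,0,0,0,0,0,0,0,0,0,0],"delta_pos":[[-0.3,3,0],[-0.5,4,0],[-0.5,4,0],[-0.5,4,0],[-0.5,4,0],[-0.5,3,0],[-0.3,0.9,0],[0,0,2],[0,0,3],[0,0,1],[0,0,0]]}'
```

```text
t: 8.0
eef_pos: [503.0, -172.8, 199.3]
tcp_rot: [-3.14, 0.002, 0.03]
ft_force: [-0.7, 0.9, -0.0]
opening: 0.399
```

```bash
python3 -m inch '{"hand":[0.4,0.4,0.4,0.4,0.4,0.4],"turn":[0,0,0,0,0,0],"delta_pos":[[-0.4,0,0],[-0.4,0,0],[0,0,2],[0,0,2],[0,0,1.5],[0,0,0]]}'
python3 - <<'E'
from h import *
for n in('scene','top'): cam(n,n+'4.png')
p=cv2.imread('pics/scene4.png');q=cv2.imread('pics/top4.png')
cv2.imwrite('pics/s4c.png',cv2.resize(p[100:220,100:260],None,fx=4.5,fy=4.5,interpolation=cv2.INTER_CUBIC))
print(env.state()['eef_pos'])
E
```

```text
t: 8.6
eef_pos: [494.8, -173.5, 144.7]
tcp_rot: [-3.141, 0.001, 0.03]
ft_force: [0.0, -0.4, 0.2]
opening: 0.397
[ 495.4435249  -173.82096502  146.09954231]
```

View pics/s4c.png

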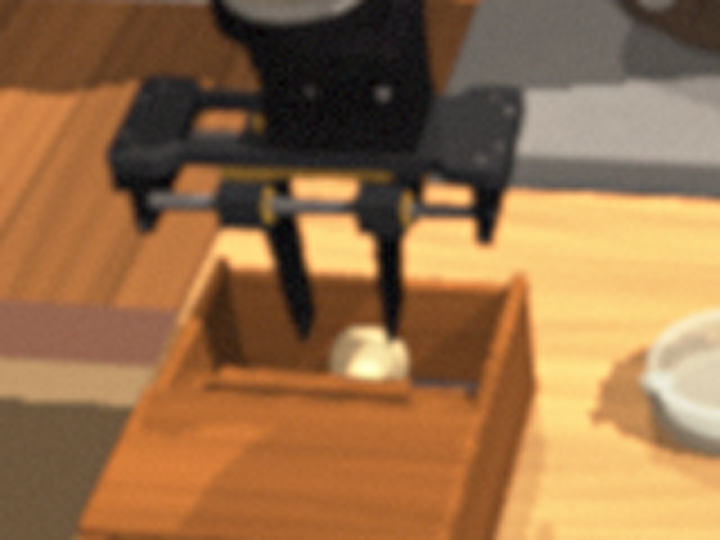

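Run:
```python
from h import *
c=viewer.get_calibration('scene');Ti=np.linalg.inv(np.array(c['T']))
for P in([495.4,-154.5,68],[495.4,-192.5,68],[529.5,-171.5,27]):
    q=Ti@np.array(P+[1]); u=c['fx']*q[0]/q[2]+c['cx'];v=c['fy']*q[1]/q[2]+c['cy']; print((u-100)*4.5,(v-100)*4.5)
```

```text
387.0152728564103 328.5440178061882
310.82701395463084 324.16226741306565
346.97811649785194 435.5061835481267
```

Run:
```python
from h import *
np.set_printoptions(precision=1,suppress=True)
p,d=cam('scene'); W=cloud('scene',d)
hsv=cv2.cvtColor(p,cv2.COLOR_BGR2HSV)
for v in range(170,190,2):
    print(v,[ (u,W[v,u].round(0)) for u in range(172,194,4)])
W3=cloud('scene',np.load('scene3.npy')); print('before')
for v in range(170,190,4):
    print(v,[ (u,W3[v,u].round(0)) for u in range(172,194,4)])
p3=cv2.imread('pics/scene3.png')
cv2.imwrite('pics/s3c.png',cv2.resize(p3[100:220,100:260],None,fx=4.5,fy=4.5,interpolation=cv2.INTER_CUBIC))
```

```text
170 [(172, array([ 463., -197.,   48.])), (176, array([ 462., -188.,   48.])), (180, array([ 462., -178.,   48.])), (184, array([ 508., -154.,   86.])), (188, array([ 486., -152.,   69.])), (192, array([ 461., -151.,   50.]))]
172 [(172, array([ 461., -198.,   41.])), (176, array([ 458., -190.,   38.])), (180, array([ 466., -178.,   45.])), (184, array([ 463., -169.,   44.])), (188, array([ 460., -161.,   42.])), (192, array([ 460., -152.,   43.]))]
174 [(172, array([ 461., -199.,   34.])), (176, array([ 470., -186.,   42.])), (180, array([ 475., -175.,   47.])), (184, array([ 470., -168.,   44.])), (188, array([ 461., -161.,   37.])), (192, array([ 464., -151.,   40.]))]
176 [(172, array([ 464., -199.,   31.])), (176, array([ 477., -185.,   42.])), (180, array([ 474., -176.,   41.])), (184, array([ 473., -167.,   40.])), (188, array([ 466., -160.,   35.])), (192, array([ 463., -152.,   33.]))]
178 [(172, array([ 466., -199.,   26.])), (176, array([ 478., -185.,   37.])), (180, array([ 478., -176.,   38.])), (184, array([ 477., -167.,   38.])), (188, array([ 473., -159.,   35.])), (1
[... 1611 characters left out ...]
., -151.,   39.]))]
178 [(172, array([ 464., -199.,   25.])), (176, array([ 479., -185.,   38.])), (180, array([ 480., -175.,   39.])), (184, array([ 479., -166.,   40.])), (188, array([ 474., -158.,   36.])), (192, array([ 462., -153.,   27.]))]
182 [(172, array([ 461., -202.,   10.])), (176, array([ 489., -183.,   35.])), (180, array([ 492., -172.,   38.])), (184, array([ 484., -166.,   32.])), (188, array([ 477., -159.,   26.])), (192, array([ 462., -154.,   15.]))]
186 [(172, array([ 564., -166.,   87.])), (176, array([ 568., -156.,   92.])), (180, array([ 565., -149.,   90.])), (184, array([ 564., -141.,   90.])), (188, array([ 563., -133.,   89.])), (192, array([ 537., -132.,   68.]))]
```

View pics/s3c.png

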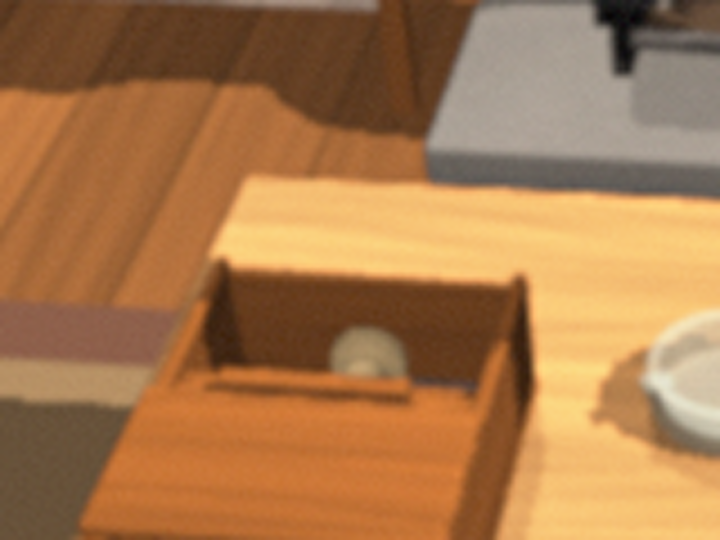

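What shows at (370,353) is the foot of the rook, centred at y of about -171, so the alignment holds. I go down.

```bash
python3 -m inch '{"hand":[0.4,0.4,0.4,0.4,0.4,0.4],"turn":[0,0,0,0,0,0],"delta_pos":[[0,-0.1,1.2],[0,0,1.2],[0,0,1.2],[0,0,1.2],[0,0,0.6],[0,0,0]]}'
```

```text
t: 9.35
eef_pos: [495.0, -172.6, 90.1]
tcp_rot: [-3.141, 0.002, 0.03]
ft_force: [0.3, -0.3, -0.5]
opening: 0.401
```

```bash
python3 -m inch '{"hand":[0.4,0.35,0.3,0.26,0.2,0,0,0],"turn":[0,0,0,0,0,0,0,0],"delta_pos":[[0,0,-0.25],[0,0,0],[0,0,0],[0,0,0],[0,0,0],[0,0,0],[0,0,0],[0,0,0]]}'
```

```text
t: 10.15
eef_pos: [495.3, -172.8, 93.9]
tcp_rot: [3.141, -0.0, 0.03]
ft_force: [-0.5, 0.5, 3.0]
opening: 0.226
```

The opening of 21.5 mm fits the 22 mm shaft. I lift.

```bash
python3 -m inch '{"hand":[0,0,0,0,0,0,0,0,0,0,0],"turn":[0,0,0,0,0,0,0,0,0,0,0],"delta_pos":[[0,0,-0.5],[0,0,-1],[0,0,-1.5],[0,0,-1.5],[0,0,-1.5],[0,0,-1.5],[0,0,-1.5],[0,0,-1.5],[0,0,-1],[0,0,-1],[0,0,0]]}'
python3 - <<'E'
from h import *
for n in('scene','top'):
    p,d=cam(n,n+'5.png'); np.save(n+'5.npy',d)
p=cv2.imread('pics/scene5.png')
cv2.imwrite('pics/s5c.png',cv2.resize(p[60:220,80:260],None,fx=4,fy=3.7,interpolation=cv2.INTER_CUBIC))
print(env.state()['eef_pos'],env.state()['ft_force'])
E
```

```text
t: 11.25
eef_pos: [495.5, -172.8, 220.0]
tcp_rot: [3.141, -0.002, 0.03]
ft_force: [0.4, -0.6, -0.1]
opening: 0.221
[ 495.15539372 -172.65180961  218.60627615] [ 0.56024935 -0.39060035 -0.35584536]
```

View pics/s5c.png

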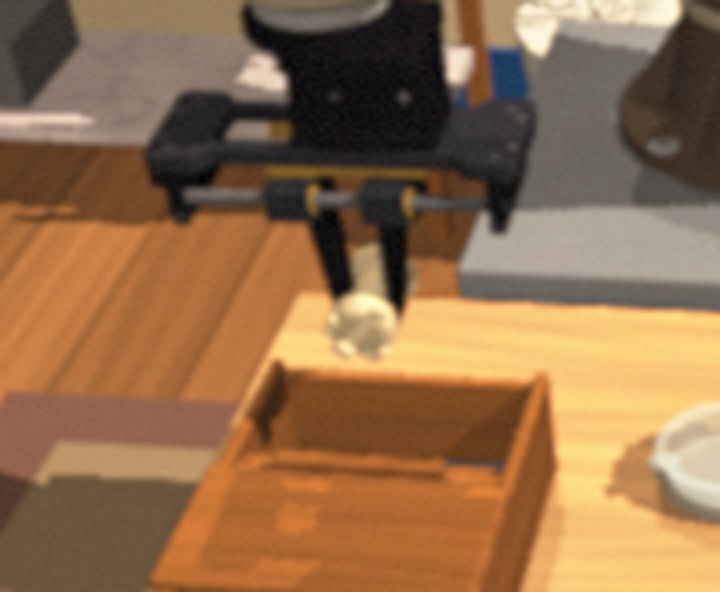

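The rook is held, with its crown at (362,325). I check whether it has pitched in the grip.

```bash
cat > fit3.py <<'E'
from fit import *
def fit3(P,x0,zf=None):
    # x,y,z,yaw,pitch(crown up +)
    def res(q):
        c,s=np.cos(q[3]),np.sin(q[3]); cp,sp=np.cos(q[4]),np.sin(q[4])
        D=P-q[:3]; ax=np.array([c*cp,s*cp,sp]); a=D@ax; rr=np.linalg.norm(D-a[:,None]*ax,axis=1)
        R=np.interp(a,prof[:,0],prof[:,1]); out=np.maximum(0,np.maximum(a-34.5,-29.5-a))
        side=np.where(a>30, np.minimum(np.abs(rr-R), np.abs(a-34.5)) , rr-R)
        side=np.where(a<-27, np.minimum(np.abs(rr-R), np.abs(a+29.5)) , side)
        return np.hypot(side,out)
    r=least_squares(res,x0,loss='soft_l1',f_scale=1.5); return r.x,np.sqrt(np.mean(r.fun**2)),len(P)
E
python3 - <<'E'
from fit3 import *
np.set_printoptions(precision=3,suppress=True)
PP=[]
for n in('scene','top'):
    W=cloud(n,np.load(n+'5.npy')).reshape(-1,3); im=cv2.imread('pics/%s5.png'%n).reshape(-1,3).astype(int)
    k=(abs(W[:,0]-497)<45)&(abs(W[:,1]+172)<30)&(W[:,2]>120)&(W[:,2]<182)&(im[:,2]>90)
    P=W[k]; print(n,len(P), P.min(0) if len(P) else '',P.max(0) if len(P) else '')
    PP.append(P)
    for p0 in(0.2,-.2):
        if len(P)>30: print(fit3(P,[495,-172,153,0.03,p0]))
P=np.vstack(PP); print(fit3(P,[495,-172,153,0.03,0]))
E
```

```text
scene 412 [ 466.815 -192.654  135.506] [ 534.16  -154.591  180.967]
(array([ 496.339, -173.143,  153.937,    0.032,    0.013]), np.float64(5.438168464683066), 412)
(array([ 495.873, -172.635,  153.597,    0.043,   -0.021]), np.float64(5.446704026703577), 412)
top 0  
(array([ 495.001, -172.001,  153.002,    0.033,   -0.012]), np.float64(5.240954891502555), 412)
```

Run:
```python
from fit3 import *
np.set_printoptions(precision=3,suppress=True)
PP=[]
yaw=-.203
c0=np.array([536,163])+60*np.array([-np.sin(yaw),np.cos(yaw)])
print(c0)
for n in('scene','top'):
    W=cloud(n,np.load(n+'0.npy')).reshape(-1,3)
    k=(np.hypot(W[:,0]-c0[0],W[:,1]-c0[1])<45)&(W[:,2]>23)&(W[:,2]<50)
    P=W[k]; PP.append(P); print(n,fit3(P,[*c0,25,yaw,0]))
r=fit3(np.vstack(PP),[*c0,25,yaw,0]);print('both',r)
# tray: centroid/edges using colour in top view:line-fit edges from height mask boundary
for n in('scene','top'):
    W=cloud(n,np.load(n+'0.npy')); Z=W[...,2]
    for yw in(-.2,):
        c,s=np.cos(yw),np.sin(yw); dx=W[...,0]-536; dy=W[...,1]-163
        a=c*dx+s*dy; b=-s*dx+c*dy
        m=(Z>14)&(Z<22)
        fr=[];
        for b0 in range(-85,86,10):
            q=m&(abs(b-b0)<5); 
            if q.sum(): fr.append((b0,np.nanpercentile(a[q],3),np.nanpercentile(a[q],97)))
        fr=np.array(fr); print(n,'x edges',np.median(fr[:,1]),np.median(fr[:,2]),'slope',np.polyfit(fr[:,0],fr[:,1],1)[0],np.polyfit(fr[:,0],fr[:,2],1)[0])
        fr=[]
        for a0 in range(-40,41,10):
            q=m&(abs(a-a0)<5)
            if q.sum(): fr.append((a0,np.nanpercentile(b[q],1),np.nanpercentile(b[q],99)))
        fr=np.array(fr); print(n,'y edges',np.median(fr[:,1]),np.median(fr[:,2]),'slope',np.polyfit(fr[:,0],fr[:,1],1)[0],np.polyfit(fr[:,0],fr[:,2],1)[0])
```

```text
[548.097 221.768]
scene (array([548.314, 220.469,  24.517,  -0.196,  -0.03 ]), np.float64(3.601970972189301), 375)
top (array([547.233, 222.495,  25.046,  -0.2  ,  -0.004]), np.float64(1.2162378433423569), 562)
both (array([547.211, 221.872,  25.028,  -0.192,  -0.013]), np.float64(2.405602716789661), 937)
scene x edges -43.5052099702103 48.32543552495112 slope 0.2038520669847811 -0.28024809243801413
scene y edges -253.25450424367003 89.07013285041408 slope -1.4892939331989208 0.2550788922277352
top x edges -46.75431119194922 44.493744960527124 slope 5.1546768779291065e-05 0.00267418370433682
top y edges -286.25131818842397 90.4779807820905 slope -0.3991024112913764 0.15285153263422546
```

```bash
python3 -m inch '{"hand":[0,0,0,0,0,0,0,0,0,0,0,0,0,0],"turn":[0.115,0.115,0,0,0,0,0,0,0,0,0,0,0,0],"delta_pos":[[0,0,0],[0,0,0],[-0.2,-1.5,0],[-0.3,-3,0],[-0.3,-3,0],[-0.3,-3,0],[-0.3,-3,0],[-0.3,-3,0],[-0.3,-3,0],[-0.3,-3,0],[-0.3,-3,0],[-0.3,-1.5,0],[0,-0.7,0],[0,0,0]]}'
```

```text
t: 12.75
eef_pos: [521.8, 105.0, 218.5]
tcp_rot: [3.141, 0.0, -0.198]
ft_force: [-0.1, -0.8, -0.6]
opening: 0.225
```

```bash
python3 -m inch '{"hand":[0,0,0,0,0,0],"turn":[0,0,0,0,0,0],"delta_pos":[[0.1,0,1.5],[0,0,2],[0,0,2],[0,0,1.8],[0,0,0],[0,0,0]]}'
python3 - <<'E'
from h import *
for n in('scene','top'):
    p,d=cam(n,n+'6.png'); np.save(n+'6.npy',d)
p=cv2.imread('pics/scene6.png')
cv2.imwrite('pics/s6c.png',cv2.resize(p[120:250,230:390],None,fx=4.5,fy=4.5,interpolation=cv2.INTER_CUBIC))
print(env.state()['eef_pos'])
E
```

```text
t: 13.35
eef_pos: [523.1, 103.5, 145.9]
tcp_rot: [3.141, 0.0, -0.201]
ft_force: [0.3, -0.3, -0.5]
opening: 0.226
[523.26040789 103.88249997 146.58422126]
```

View pics/s6c.png

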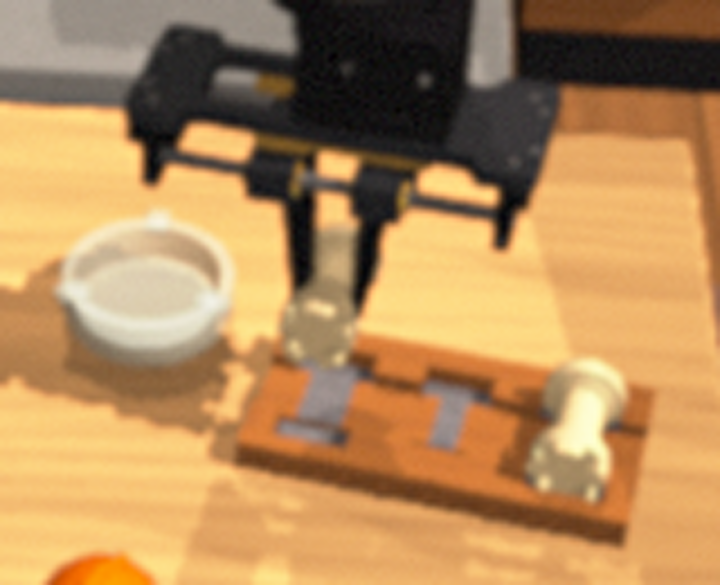

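View pics/top6.png

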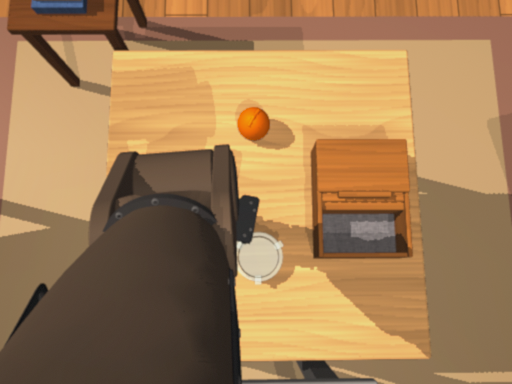

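The scene view shows the rook over the empty cavity, crown at (320,330) and crown slot at (310,430). I measure the held rook and rook_home with this one camera to cancel its bias.

Run:
```python
from fit3 import *
np.set_printoptions(precision=3,suppress=True)
W=cloud('scene',np.load('scene6.npy')).reshape(-1,3); im=cv2.imread('pics/scene6.png')
hsv=cv2.cvtColor(im,cv2.COLOR_BGR2HSV).reshape(-1,3)
for name,c0,z0 in(('held',[523.3,103.8],80.5),('home',[547.2,221.5],25)):
    lo,hi=(z0-19,z0+24) if name=='held' else (22,50)
    k=(np.hypot(W[:,0]-c0[0],W[:,1]-c0[1])<44)&(W[:,2]>lo)&(W[:,2]<hi)&(hsv[:,2]>95)
    P=W[k]; print(name,len(P),np.median(hsv[k],0))
    for p0 in(-.1,.1): print(fit3(P,[*c0,z0,-.2,p0]))
```

```text
held 417 [ 18. 102. 169.]
(array([523.814, 103.104,  79.548,  -0.218,   0.007]), np.float64(5.5029072752623), 417)
(array([523.852, 103.007,  79.576,  -0.223,   0.009]), np.float64(5.50302745017837), 417)
home 387 [ 20.  97. 231.]
(array([548.063, 220.625,  24.578,  -0.185,  -0.017]), np.float64(4.0245595109751955), 387)
(array([547.924, 220.625,  24.618,  -0.185,  -0.019]), np.float64(3.987394305144579), 387)
```

Home minus held is (24.2,117.5), against an expected (23.9,117.6), so the rook is aligned. I lower it in steps.

```bash
python3 -m inch '{"hand":[0,0,0,0,0,0],"turn":[0,0,0,0,0,0],"delta_pos":[[0,0,1],[0,0,1],[0,0,0.8],[0,0,0.5],[0,0,0],[0,0,0]]}'; python3 -m inch '{"hand":[0,0,0,0,0],"turn":[0,0,0,0,0],"delta_pos":[[0,0,0.4],[0,0,0.4],[0,0,0.4],[0,0,0],[0,0,0]]}'
```

```text
t: 14.05
eef_pos: [522.9, 104.4, 112.6]
tcp_rot: [3.141, 0.0, -0.2]
ft_force: [-0.4, -1.0, -1.3]
opening: 0.226
t: 14.55
eef_pos: [522.9, 104.3, 100.6]
tcp_rot: [3.141, 0.0, -0.2]
ft_force: [-0.5, -0.2, -0.4]
opening: 0.226
```

Run:
```python
from h import *
for i in range(4): cam('scene','s7.png'); s=env.state(); print(s['eef_pos'],s['ft_force'])
p=cv2.imread('pics/s7.png')
cv2.imwrite('pics/s7c.png',cv2.resize(p[140:250,250:390],None,fx=5,fy=5,interpolation=cv2.INTER_CUBIC))
```

```text
[522.93882831 104.3095714  100.7077565 ] [ 0.88584983 -0.33213137 -0.44349121]
[522.94201576 104.31743996 100.77101762] [ 0.67352556 -0.13529784 -0.60651931]
[522.98632628 104.32838796 100.81835601] [-0.75582102 -1.17033346 -0.53500659]
[522.96548381 104.30712073 100.81151233] [ 0.26539575 -0.74481433 -0.67909924]
```

View pics/s7c.png

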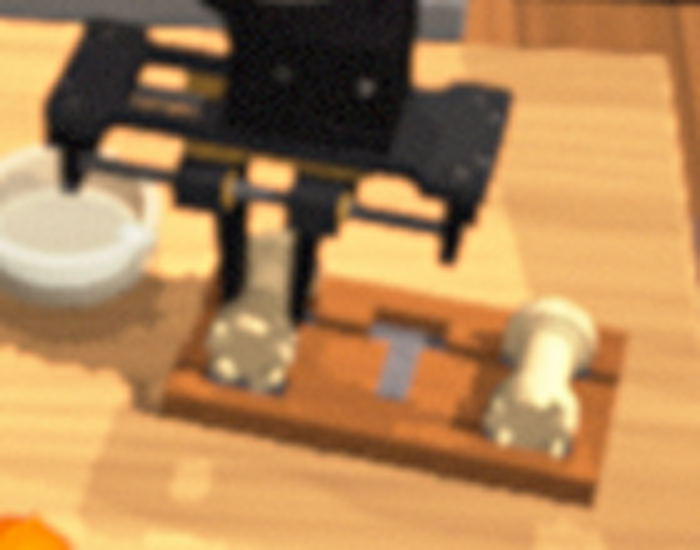

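```bash
python3 -m inch '{"hand":[0,0,0],"turn":[0,0,0],"delta_pos":[[0,0,0.2],[0,0,0.2],[0,0,0]]}'; python3 -m inch '{"hand":[0,0,0],"turn":[0,0,0],"delta_pos":[[0,0,0.2],[0,0,0.1],[0,0,0]]}'
```

```text
t: 15.05
eef_pos: [522.8, 104.3, 96.4]
tcp_rot: [3.141, 0.0, -0.2]
ft_force: [0.1, 0.2, -0.7]
opening: 0.222
t: 15.35
eef_pos: [522.9, 104.3, 93.5]
tcp_rot: [3.141, 0.0, -0.2]
ft_force: [-1.1, -0.5, -0.1]
opening: 0.224
```

```bash
python3 -m inch '{"hand":[0,0],"turn":[0,0],"delta_pos":[[0,0,0.1],[0,0,0]]}'; python3 -m inch '{"hand":[0,0],"turn":[0,0],"delta_pos":[[0,0,0.1],[0,0,0]]}';  python3 - <<'E'
from fit3 import *
np.set_printoptions(precision=3,suppress=True)
p,d=cam('scene','s8.png'); W=cloud('scene',d).reshape(-1,3)
hsv=cv2.cvtColor(p,cv2.COLOR_BGR2HSV).reshape(-1,3)
for name,c0,z0 in(('held',[523.3,103.8],25),('home',[547.2,221.5],25)):
    k=(np.hypot(W[:,0]-c0[0],W[:,1]-c0[1])<44)&(W[:,2]>22)&(W[:,2]<50)&(hsv[:,2]>95)
    print(name,fit3(W[k],[*c0,z0,-.2,0]))
E
```

```text
t: 15.55
eef_pos: [522.9, 104.3, 92.6]
tcp_rot: [3.141, 0.0, -0.2]
ft_force: [-0.5, 0.3, 0.1]
opening: 0.219
t: 15.75
eef_pos: [523.0, 104.3, 91.9]
tcp_rot: [3.142, -0.0, -0.2]
ft_force: [-0.4, -0.1, 2.8]
opening: 0.225
held (array([523.431, 104.444,  24.824,  -0.194,  -0.022]), np.float64(4.5597666916460415), 299)
home (array([548.276, 220.723,  24.585,  -0.203,  -0.025]), np.float64(3.7157456414098613), 383)
```

Light contact (2.8 N) and the rook's height matches rook_home's, so it is seated. I release it.

```bash
python3 -m inch '{"hand":[0.24,0.26,0.3,0.35,0.4,0.4,0.4,0.4,0.4,0.4,0.4],"turn":[0,0,0,0,0,0,0,0,0,0,0],"delta_pos":[[0,0,0],[0,0,0],[0,0,0],[0,0,0],[0,0,0],[0,0,0],[0,0,-0.5],[0,0,-1],[0,0,-1],[0,0,-1],[0,0,-1.5]]}'
python3 -m inch '{"hand":[0.4,0.4,0.4,0.4,0.4,0.4,0.4,0.4,0.4,0.4,0.4,0.4],"turn":[0,0,0,0,0,0,0,0,0,0,0,0],"delta_pos":[[0,0,-3],[0,0,-4],[0,0,-4],[0,3,0],[0,4,0],[0,4,0],[0,4,0],[0,4,0],[0,4,0],[0,4,0],[0,2,0],[0,0,0]]}'
python3 - <<'E'
from fit3 import *
np.set_printoptions(precision=3,suppress=True)
for n in('scene','top'):
    p,d=cam(n,n+'9.png'); W=cloud(n,d).reshape(-1,3)
    hsv=cv2.cvtColor(p,cv2.COLOR_BGR2HSV).reshape(-1,3)
    for name,c0,z0 in(('placed',[523.3,103.8],25),('home',[547.2,221.5],25)):
        k=(np.hypot(W[:,0]-c0[0],W[:,1]-c0[1])<44)&(W[:,2]>22)&(W[:,2]<50)
        print(n,name,fit3(W[k],[*c0,z0,-.2,0]))
p=cv2.imread('pics/top9.png')
cv2.imwrite('pics/t9c.png',cv2.resize(p[160:290,110:290],None,fx=4.4,fy=4.4,interpolation=cv2.INTER_CUBIC))
E
```

```text
t: 16.9
eef_pos: [522.8, 104.3, 142.6]
tcp_rot: [3.141, 0.0, -0.2]
ft_force: [-0.5, 0.1, -0.2]
opening: 0.398
t: 18.1
eef_pos: [464.7, -181.9, 252.5]
tcp_rot: [3.141, -0.001, -0.203]
ft_force: [1.5, 1.0, 0.9]
opening: 0.398
scene placed (array([523.404, 103.588,  24.923,  -0.197,  -0.032]), np.float64(3.7643705854455445), 368)
scene home (array([547.654, 220.368,  24.749,  -0.197,  -0.031]), np.float64(3.4856356732411484), 386)
top placed (array([522.508, 105.538,  25.031,  -0.201,  -0.006]), np.float64(1.2583205035571359), 553)
top home (array([547.003, 222.424,  25.132,  -0.198,  -0.004]), np.float64(1.1836428174378961), 563)
```

View pics/t9c.png

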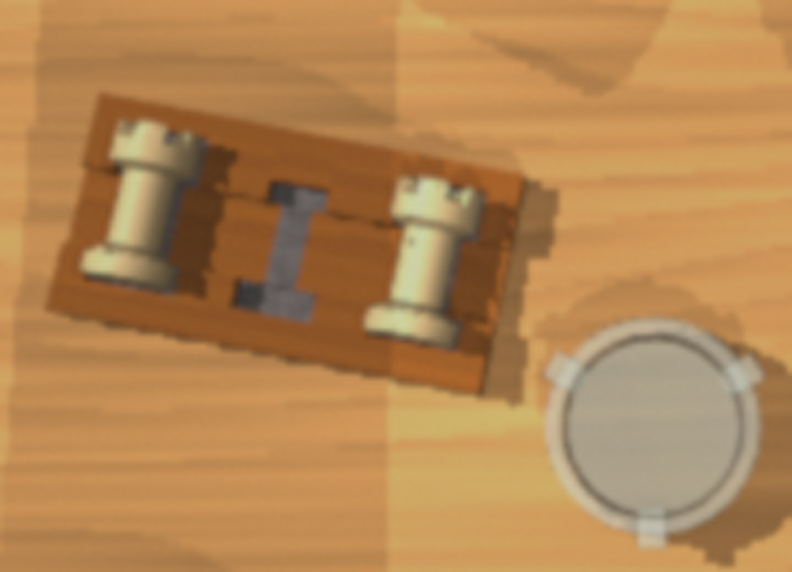

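View pics/scene9.png

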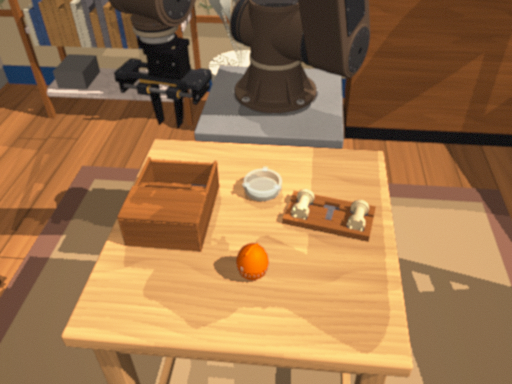

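In the top crop the rook lies in the free cavity, crown at (437,200) and foot at (412,325), level with its twin. The ashtray and timer have not moved and the top is still back. I hand in.

```bash
python3 -c "
from cell import ticket; print(ticket.job_done())"
```

```text
the job is handed in; nothing more can be done
None
```

I rolled the top back to its stop, lifted the rook out of the well, laid it in the tray's empty rook cavity and let go. The job is handed in at about 18 s of the 54 s allowed, but the hand-in gave no verdict.

- **Top:** I pushed the pull bar with shut fingers until it met its stop, where the wrist force reached 23 N. It still shows rolled back in the last picture.
- **Well:** I went in with the fingers 38 mm apart. The highest wrist reading at the end of a move was 3 N, so I saw no sign of a knock against the walls. I read the force only at the end of each move.
- **Rook:** The last top-camera fit puts it at (522.5, 105.5) mm with its axis 25.0 mm high. That is within 1 mm of the seated point I measured. It lies level to 0.006 rad and along the tray's x, crown to the crown slot. I lowered it to light contact (2.8 N) before opening the fingers.
- **Left alone:** The other rook moved less than 0.5 mm by the fit. The ashtray and timer look unmoved in the pictures; I did not measure them again. The arm ended clear of everything.
- **Disagreement:** The two cameras differ by about 2 mm in plan, which is within their calibration. The scene camera also read both seated rooks as tilted by about 0.03 rad. It reads the untouched rook the same way, so I took that as camera bias.

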